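# Rock the ball diverter over to the empty tray

## Task

The tray under the red-shuttered chute is full: with the fingertips, push the empty wooden tray along its lane until it is fully home under the open chute, then press down the green thumb tab to rock the seesaw gate all the way over, so that the three blue balls roll down into the empty tray. Do not lift the tray or touch the balls, and leave everything else on the bench where it stands.

Things in the scene. Friction and masses are not known exactly. Their poses are not given: they have to be found in the camera images.
- stand: Ball diverter on a dark wooden base board (150 mm in x, y = -475 to +295 mm, 10 mm thick), fixed. Origin on the bench under the seesaw's pivot (axis along x, 130 mm above the bench); z up, y along seesaw and tray lane, -x the robot's side. The chute shut by a red plate (169 mm high) is at +y, the open chute at -y; each has a 12 mm steel leg at x = +69 mm, 96 mm high.
- open_chute (a point): Middle of the open chute's top rim, 142 mm above the bench. The chute is an aluminium box without bottom or lid, 54 mm in x, 86 mm in y, from 62 to 142 mm above the bench, open towards the gate. Axes as the stand's. The shuttered chute is its mirror image at +y.
- tray_home (a point): Where the centre of the tray's underside lies when the tray is home, 1 mm short of the stop bar (10 mm above the bench). Axes as the stand's. The lane runs along y at x = 0 of the stand, on the board, between brass rails 12 mm high (inner faces at x = -53 and +53 mm, y = -445 to -95 mm), and ends at a wooden stop bar 30 mm high, face at y = -100 mm.
- tray: Empty open tray of pale wood, 100 mm in x, 170 in y, 45 high, walls 5 mm, about 0.3 kg, loose in the lane 80 to 150 mm short of home on the -y side; it slides in the stand's +y until its end meets the stop bar. Origin at the centre of its underside, y along the lane. When home, its outer (-y) end lies 73 mm beyond the open chute's outer end.
- gate (a joint): The brass seesaw gate, a channel 240 mm long, 40 mm wide with 24 mm walls and open ends, on a hinge. 0 = start, leaning 0.2 rad down to the red-shuttered chute (+y); 0.40 rad = fully over, leaning 0.2 rad down to the open chute (-y). Light friction: once over it stays over, but let go early it falls back under the balls; rocking it takes 1 to 3 N down on the green tab.
- thumb_tab (a point): Point on top of the green thumb tab, 26 mm from its outer (-x) edge, midway along y. The tab, 40 mm along y and 5 mm thick, juts 66 mm from the gate's robot side (-x) near its -y end; the point is 60 mm to -x of the channel's middle and 85 mm to -y of the pivot. It turns with the gate: 147 mm above the bench at the start, 113 mm when fully over, and hardly sideways.
- full_tray: A like tray already full of blue balls, under the red-shuttered chute. Bystander. Origin under its centre.
- bottle0: Amber bottle, 56 mm across, 130 mm high, black cap. Bystander. Origin under its centre.
- bottle1: As bottle0. Bystander.
- mortar: Grey stone mortar 136 mm across, 80 mm high, with its pestle leaning in it (to 130 mm). Bystander. Origin under its centre.
- beaker: Glass beaker 72 mm across, 90 mm high. Bystander. Origin under its centre.
- vial_front: Small amber bottle 32 mm across, 60 mm high, on the bench on the robot's side of the tray lane. Bystander. Origin under its centre.
- vial_back: As vial_front, on the far side of the lane. Bystander.
- stopwatch: Round steel stopwatch 50 mm across, 13 mm high, lying on the bench on the robot's side of the stand. Bystander. Origin under its centre.
- ball0: Blue ceramic roll-on ball, 28 mm across, 28 g. Origin at its centre. The three lie in a row in the gate's channel, kept in by the red shutter; they roll by themselves as soon as the gate leans the other way.
- ball1: Blue ceramic roll-on ball, 28 mm across, 28 g. Origin at its centre. The three lie in a row in the gate's channel, kept in by the red shutter; they roll by themselves as soon as the gate leans the other way.
- ball2: Blue ceramic roll-on ball, 28 mm across, 28 g. Origin at its centre. The three lie in a row in the gate's channel, kept in by the red shutter; they roll by themselves as soon as the gate leans the other way.
Things that resemble listed ones, but are neither listed nor needed, are in the scene too. Leave any orange or turquoise look-alike of the tray alone. What is shaped like the ball1 but pink is not meant.

How it is judged:
On the way, in this order (a step that is already met when the one before it is completed fails the run):
1. the empty tray is home under the open chute, the gate not yet rocked (horizontal distance between tray and tray_home below 0.01 m and angle between the y axis of tray and the y axis of stand, either way round below 0.1 rad and value of joint gate below 0.1 rad), for 0.2 s.
2. the gate is rocked fully over to the open chute (horizontal distance between tray and tray_home below 0.01 m and angle between the y axis of tray and the y axis of stand, either way round below 0.1 rad and value of joint gate above 0.36 rad), for 0.1 s.
At the end, for the whole second after the job is handed in: The tray is within 10 mm of home, standing flat; the gate leans to the open chute (joint above 0.34 rad of 0.40); all three balls lie on the floor of that tray (horizontal distance between tray and tray_home below 0.01 m and angle between the y axis of tray and the y axis of stand, either way round below 0.1 rad and value of joint gate above 0.34 rad and x of ball0 in the frame of tray between -0.047 and 0.047 m and y of ball0 in the frame of tray between -0.082 and 0.082 m and z of ball0 in the frame of tray between 0.01 and 0.035 m and x of ball1 in the frame of tray between -0.047 and 0.047 m and y of ball1 in the frame of tray between -0.082 and 0.082 m and z of ball1 in the frame of tray between 0.01 and 0.035 m and x of ball2 in the frame of tray between -0.047 and 0.047 m and y of ball2 in the frame of tray between -0.082 and 0.082 m and z of ball2 in the frame of tray between 0.01 and 0.035 m); the robot touches nothing.
It fails at once if the tray is lifted (more than 10 mm) or tipped (height (world z) of tray above 0.02 m or angle between tray's own z axis and vertical above 0.12 rad).
It fails at once if a ball is touched by the robot (contact force between any of the fingers, the arm and ball0 above 0.3 N or contact force between any of the fingers, the arm and ball1 above 0.3 N or contact force between any of the fingers, the arm and ball2 above 0.3 N).
It fails at once if a bystander is moved more than 20 mm (distance of any of full_tray, bottle0, bottle1, mortar, beaker, vial_front, vial_back, stopwatch from where it was at the start of the episode above 0.02 m).
It also fails if it takes over 51 s, if anything falls off the work surface, if the arm or the gripper's body presses on something with over 40 N, if the wrist force passes 120 N, or if a joint passes its speed limit or range.

## Robot

A 6-joint arm with a two-finger parallel gripper is mounted at the origin on the work surface. World frame = base frame: x ahead of the robot, y to its left, z up, the work surface at z = 0. Lengths are in m, angles in rad, forces in N, time in s.
With the tool pointing down it reaches from about 0.25 to 0.775 m from the base axis. Payload 4 kg.
Tool frame: the origin (TCP) lies at the centre of the arm's flange, where the gripper is bolted on; the fingertips stand 173 mm ahead of it and the grasp point (between the pads) lies 155 mm ahead of it; z points along the fingers, x is the direction in which the jaws open and shut, and the axes are right-handed (so a half turn about z gives the same grasp; the last joint's range is limited). The gripper opens to 85 mm and grips with 20 to 120 N. Pads are 22 mm wide; open, the fingers measure 114 mm over their backs; the gripper's body (76 mm by 85 mm) begins 54 mm behind the grasp point. The pads swing forward as they close: fully open they stand 13 mm farther back than shut.
Start: joints at [1.188, 0.087, 1.371, -0, 1.684, -0.103], TCP at [0.152, 0.529, 0.405] pointing down, gripper open.
Joint ranges: [-3.1, 3.1], [-0.76, 2.03], [0.27, 2.55], [-1.08, 4.22], [0.17, 2.65], [-2.57, 2.57]. Speed limits (rad/s): [2.79, 2.79, 3.14, 3.14, 3.14, 3.14].

## Interface

Orientations are given as a unit quaternion [x, y, z, w].
In Python, from bench import bot gives the robot as it stands. The module is installed in compiled form; this text tells all that it offers.
- The arm moves only by the tool play_rows, never from a script. Its argument "motion" is one flat list of numbers, 7 for each row, row after row: the shift along the tool's x, y, z in mm, then the turn, a rotation vector about the tool's x, y, z in degrees, then the closure, from -1 (fully open) to 1 (shut), so that 0 is half open. In form: [dx, dy, dz, wx, wy, wz, jaw, dx, dy, dz, wx, wy, wz, jaw, ...]. A call has exactly 10 rows; each row shifts and turns the commanded pose from where the row before left it, along the tool's axes as they then stand; what a row does not reach is not made up. A row lasts 1/8 s, in which the tool goes at most 62.5 mm and 10.7 degrees, less where a joint would pass 70% of its speed; a pose out of reach is approached as far as the arm can. A call with a gripper value outside its range is refused whole. The fingers move at their own pace and stop on an object; the grip force is fixed at half the most. Time passes only in rows, so rows that do not move let the fingers close, or fill a call up. It gives the time, the measured TCP pose, the force and the opening at its end, in the units of the state.
- bot.read_state(): the state, without advancing time (a new reading comes with each control period).
- bot.snapshot(name): name is "scene" or "top"; returns the picture (480x640x3 uint8, blue, green, red); there is no depth.
- bot.calibration(name): a dict with "intrinsics" (3x3 intrinsics, pixels), "camera_from_world" (4x4, takes a point from world to camera coordinates). Camera axes: x right, y down, z forward; pixel columns grow to the right and rows downward; lengths in m; the calibration is good to about 2 mm. A picture is of the moment at which its call begins. calibration takes no time and is no camera call.
- bot.close_job(): hands the job in, once; it reports no verdict.
The state is a dict: "time_s": time; "joint_positions": joint angles; "qd": joint speeds; "joint_torque": joint torques, N m; "position": TCP position; "tcp_rot": TCP orientation; "force": force on the tool from outside, world axes, zero at the start; "ft_torque": the same for the moment, N m; "opening": finger opening in m.
Only numpy, scipy, OpenCV 4.12 (cv2) and the standard library are available. Lean on these libraries where they do the work, as an engineer would, in place of code of your own. Each camera call takes 0.05 s, during which the arm holds its last target. There are 200 camera calls.

## Working session

There is one attempt and no reset: what is moved stays moved. The work goes in short steps, Python scripts to look and compute and a tool call to move; the robot and the scene stay as the last step left them, time stands still between calls to the robot, and variables do not carry over. Pictures are saved under pics/ and viewed, about 8 in all and at most 12, crops included, and the job is handed in when it is done.

Besides the shell and the picture viewer there is one more tool, called after "Request:" as name(argument=value, ...) on one line, values as JSON. play_rows: Moves the arm, as the interface text tells. Its arguments: {"type":"object","properties":{"motion":{"type":"array","items":{"type":"number"}}},"required":["motion"]}

```bash
mkdir -p pics
python3 - <<'E'
from bench import bot
import cv2,numpy as np
for n in("scene","top"):
    cv2.imwrite(f"pics/{n}0.png",bot.snapshot(n)); c=bot.calibration(n)
    print(n,np.round(c["intrinsics"],1).tolist(),np.round(c["camera_from_world"],3).tolist())
s=bot.read_state();print(s)
E
```

```text
scene [[436.5, 0.0, 315.2], [0.0, 436.5, 238.3], [0.0, 0.0, 1.0]] [[-0.612, 0.79, 0.01, 0.381], [0.589, 0.464, -0.662, -0.201], [-0.528, -0.4, -0.75, 1.242], [0.0, 0.0, 0.0, 1.0]]
top [[433.7, 0.0, 321.2], [0.0, 433.7, 234.5], [0.0, 0.0, 1.0]] [[0.021, -0.999, 0.032, -0.114], [-0.992, -0.025, -0.124, 0.522], [0.124, -0.029, -0.992, 0.977], [0.0, 0.0, 0.0, 1.0]]
{'time_s': 0.1, 'joint_positions': array([ 1.18790331e+00,  8.79308700e-02,  1.37212659e+00, -2.48803068e-05,
        1.68360988e+00, -1.03100671e-01]), 'qd': array([ 0.00012997, -0.00181987, -0.00359816, -0.00073824, -0.00039957,
        0.00028472]), 'joint_torque': array([ 2.87491639e-03, -3.53011107e+01, -3.14219248e+01, -1.14783766e-04,
        7.89939717e-03,  5.04107459e-05]), 'position': array([0.15185797, 0.52851955, 0.40361669]), 'tcp_rot': array([ 7.98798276e-01,  6.01598071e-01, -8.82072771e-04,  5.46058168e-04]), 'force': array([ 0.10107355, -0.11217382,  0.25769654]), 'ft_torque': array([0.01352074, 0.02827952, 0.0340129 ]), 'opening': 0.08537298727862669}
```

View pics/scene0.png

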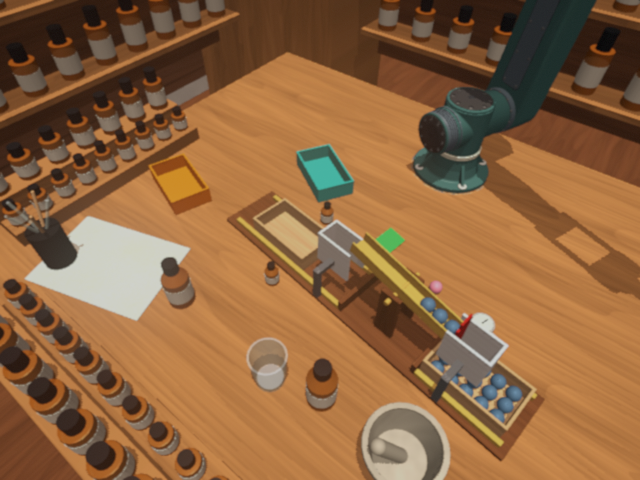

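View pics/top0.png

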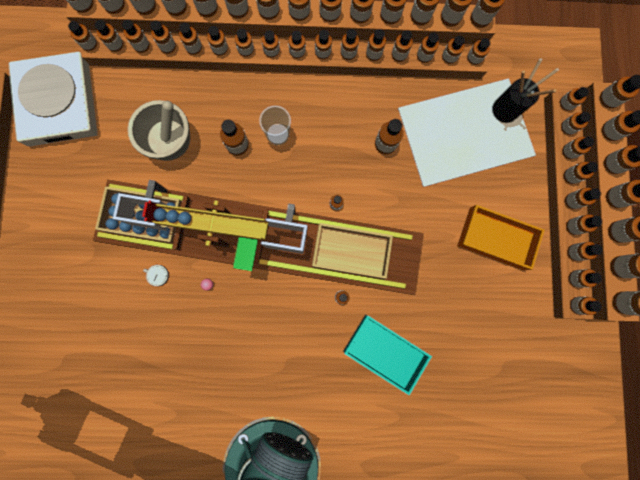

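The scene view shows the stand at centre, with the green tab at (390,240) and the empty tray at (292,230). In the top view the tray is at (352,252), the tab at (245,254), the red shutter at (149,210), and the vials at (337,202) and (342,297). Next I'll measure the board, rails, tray and tab.

```bash
cat > h.py <<'E'
import numpy as np,cv2
from bench import bot
def ray(n,uv,z):
    c=bot.calibration(n);T=np.array(c["camera_from_world"]);K=np.array(c["intrinsics"])
    R,t=T[:3,:3],T[:3,3];o=-R.T@t;d=R.T@np.linalg.inv(K)@[uv[0],uv[1],1]
    return (o+d*(z-o[2])/d[2])[:2]
def proj(n,p):
    c=bot.calibration(n);T=np.array(c["camera_from_world"]);q=np.array(c["intrinsics"])@(T[:3,:3]@p+T[:3,3]);return q[:2]/q[2]
E
python3 - <<'E'
from h import *
im=cv2.imread("pics/top0.png");hsv=cv2.cvtColor(im,cv2.COLOR_BGR2HSV)
def blobs(lo,hi,x0,x1,y0,y1,amin):
    m=cv2.inRange(hsv,lo,hi);k=np.zeros_like(m);k[y0:y1,x0:x1]=m[y0:y1,x0:x1]
    return [c for c in cv2.findContours(k,cv2.RETR_EXTERNAL,cv2.CHAIN_APPROX_NONE)[0] if cv2.contourArea(c)>amin]
for nm,lo,hi in(("green",(50,150,100),(70,255,255)),("yellow",(22,120,110),(32,255,255))):
    for c in blobs(lo,hi,90,430,170,300,30):
        print(nm,cv2.contourArea(c),np.round(cv2.boxPoints(cv2.minAreaRect(c)),1).tolist())
for p in((352,252),(400,262),(250,262),(330,230),(420,260),(410,245)): print(p,hsv[p[1],p[0]])
cv2.imwrite("pics/crop.png",cv2.resize(im[170:305,225:430],None,fx=3.9,fy=3.9,interpolation=cv2.INTER_CUBIC))
E
```

```text
green 523.5 [[233.5, 267.1000061035156], [238.60000610351562, 236.3000030517578], [256.8999938964844, 239.3000030517578], [251.8000030517578, 270.1000061035156]]
yellow 151.5 [[302.8999938964844, 271.6000061035156], [303.70001220703125, 266.5], [405.5, 283.0], [404.70001220703125, 288.1000061035156]]
yellow 324.0 [[96.4000015258789, 236.1999969482422], [97.30000305175781, 231.0], [172.6999969482422, 243.8000030517578], [171.8000030517578, 249.10000610351562]]
yellow 206.5 [[316.29998779296875, 223.10000610351562], [317.20001220703125, 217.89999389648438], [412.29998779296875, 234.5], [411.3999938964844, 239.6999969482422]]
yellow 1438.0 [[152.6999969482422, 222.6999969482422], [155.89999389648438, 201.1999969482422], [268.1000061035156, 217.89999389648438], [264.8999938964844, 239.39999389648438]]
yellow 49.0 [[167.3000030517578, 196.8000030517578], [168.39999389648438, 192.10000610351562], [182.8000030517578, 195.39999389648438], [181.6999969482422, 200.1999969482422]]
yellow 116.5 [[108.4000015258789, 187.8000030517578], [109.0999984741211, 183.1999969482422], [145.5, 188.89999389648438], [144.8000030517578, 193.39999389648438]]
(352, 252) [ 20 114 205]
(400, 262) [ 13 178 113]
(250, 262) [ 65 174 195]
(330, 230) [ 18 123 159]
(420, 260) [ 13 164 138]
(410, 245) [ 11 183 113]
```

View pics/crop.png

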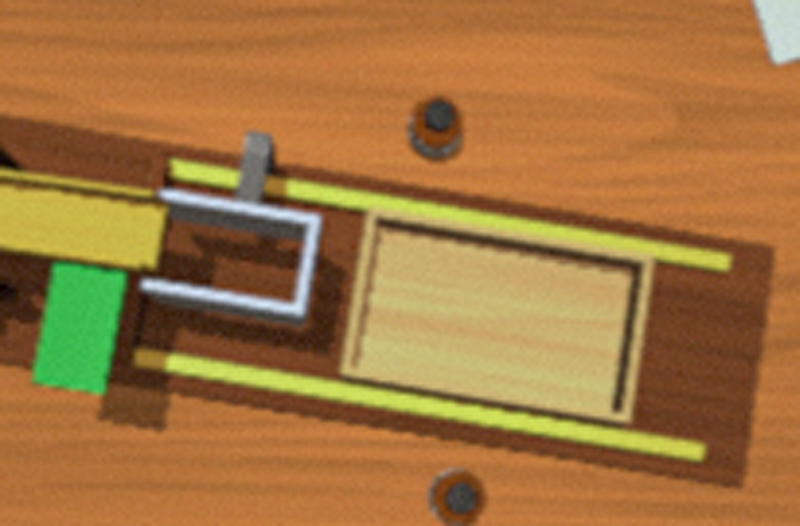

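The crop shows the tray rim corners at crop px (372,212), (653,262), (632,423) and (342,375), the board's end corners at (773,245) and (743,487), and the rail ends.

```bash
cat >> h.py <<'E'
def U(x,y): return (225+x/3.9,170+y/3.9)
E
python3 - <<'E'
from h import *
r=lambda p,z: ray("top",p,z)
# rails: centre lines (outer thickness ~ unknown), board corners
B=[r(U(773,245),.01),r(U(743,487),.01)]
A=[r((108,181),.01),r((95,240),.01)]
print("board",np.round(B+A,4).tolist(),"widths",np.linalg.norm(B[0]-B[1]),np.linalg.norm(A[0]-A[1]),"len",np.linalg.norm(np.mean(A,0)-np.mean(B,0)))
fr=[r(U(170,168),.022),r(U(731,262),.022)];nr=[r(U(135,358),.022),r(U(705,450),.022)]
for f in(fr,nr): d=f[0]-f[1];print("rail len",np.linalg.norm(d),"yaw of +y dir",np.degrees(np.arctan2(-d[0],d[1])), np.round(f,4).tolist())
d=(fr[0]-fr[1])+(nr[0]-nr[1]);th=np.arctan2(-d[0],d[1])
ey=np.array([-np.sin(th),np.cos(th)]);ex=np.array([np.cos(th),np.sin(th)])
mid=(sum(fr)+sum(nr))/4; O=mid+0.270*ey
print("th",np.degrees(th),"O rails",O,"O board-end",np.mean(B,0)+.475*ey,"railsep",(np.mean(fr,0)-np.mean(nr,0))@ex)
L=lambda p:np.array([(p-O)@ex,(p-O)@ey])
t=[r(U(*c),.055) for c in((372,212),(653,262),(632,423),(342,375))]
print("tray local",[np.round(L(p),4).tolist() for p in t],"c",L(np.mean(t,0)))
g=[r(c,z) for c,z in(((233.5,267.1),.147),((238.6,236.3),.147),((256.9,239.3),.147),((251.8,270.1),.147))]
print("tab local",[np.round(L(p),4).tolist() for p in g])
w=lambda x,y:np.round(O+x*ex+y*ey,4).tolist()
print("tab",w(-.06,-.085),"home",w(0,-.186),"tray end",w(0,-.271-.1-.085))
for n,px,z in(("vf",(342,297),.06),("vb",(337,200),.06)):print(n,L(r(px,z)))
print(O,ex,ey)
E
```

```text
board [[0.538, -0.3478], [0.3896, -0.3282], [0.6435, 0.4091], [0.5014, 0.4277]] widths 0.1496483249907385 0.14331799132390838 len 0.7641622301951275
rail len 0.3457191199101687 yaw of +y dir -8.123600622664938 [[0.5741, 0.0236], [0.5252, -0.3187]]
rail len 0.3458892748779506 yaw of +y dir -7.856478265507118 [[0.4585, 0.0402], [0.4112, -0.3024]]
th -7.990006584248909 O rails [0.52978814 0.12805865] O board-end [0.52979154 0.1323917 ] railsep 0.1159858607185707
tray local [[0.047, -0.2223], [0.0448, -0.3901], [-0.0504, -0.3911], [-0.0502, -0.2204]] c [-0.00219758 -0.3059826 ]
tab local [[-0.0829, -0.0612], [-0.0191, -0.0599], [-0.0191, -0.0979], [-0.083, -0.0989]]
tab [0.4586, 0.0522] home [0.5039, -0.0561] tray end [0.4664, -0.3235]
vf [-0.10776191 -0.29618363]
vb [ 0.10829062 -0.25085363]
[0.52978814 0.12805865] [ 0.99029233 -0.13900038] [0.13900038 0.99029233]
```

Request:
play_rows(motion=[-48,36,0,0,0,8.2,0,-42,42,0,0,0,8.2,0,-36,48,0,0,0,8.2,0,-28,52,0,0,0,8.2,0,-21,56,0,0,0,8.2,0,-13,58,0,0,0,8.2,0,-4,59,0,0,0,8.2,0,4,59,0,0,0,8.2,0,13,58,0,0,0,8.2,0,21,56,0,0,0,8.2,0])

```text
time_s: 1.35
position: [0.3626, -0.03, 0.4045]
tcp_rot: [0.997, -0.073, 0.0, -0.0]
force: [1.6, 1.4, 0.1]
opening: 0.0425
```

Request:
play_rows(motion=[28,51,0,0,0,0,0,28,51,0,0,0,0,0,28,51,0,0,0,0,0,28,51,0,0,0,0,0,28,51,0,0,0,0,0,0,0,0,0,0,0,0,0,0,40,0,0,0,0,0,0,40,0,0,0,0,0,0,20,0,0,0,0,0,0,0,0,0,0,0])

```text
time_s: 2.6
position: [0.4649, -0.2987, 0.3024]
tcp_rot: [0.998, -0.07, -0.002, -0.002]
force: [0.2, 0.1, 1.1]
opening: 0.0423
```

Run:
```python
from h import *
s=bot.read_state();p=s["position"];print(p,s["tcp_rot"])
O=np.array([.530,.1315]);ey=np.array([.139,.9903]);ex=np.array([.9903,-.139])
print("local",(p[:2]-O)@ex,(p[:2]-O)@ey)
im=bot.snapshot("scene");cv2.imwrite("pics/s1.png",cv2.resize(im[150:350,180:450],None,fx=2.9,fy=2.9))
```

```text
[ 0.46491433 -0.29867088  0.30240602] [ 0.99756827 -0.06964139 -0.00216876 -0.00171042]
local -0.004660587450240312 -0.4350451348134458
```

View pics/s1.png

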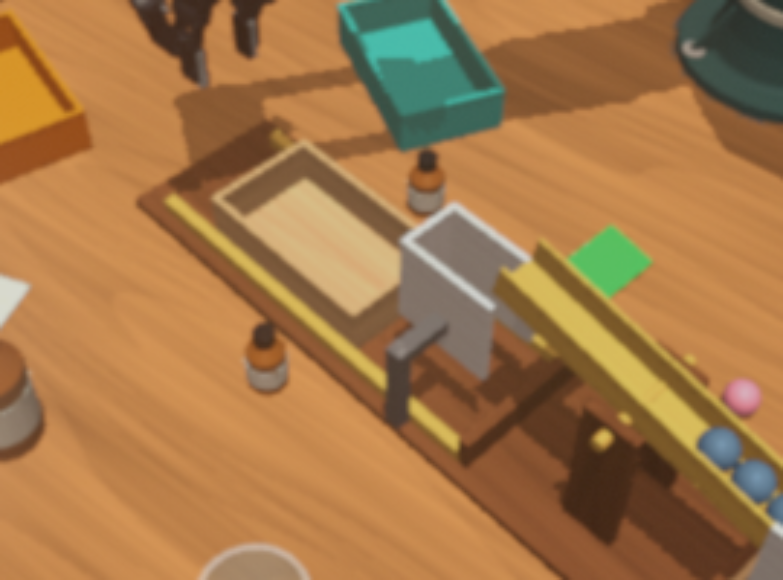

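The gripper hangs above the lane's -y end (tips near crop (200,75)), with the tray clear below. I'll back off slightly and descend.

Request:
play_rows(motion=[3,8,20,0,0,0,0,0,0,25,0,0,0,0,0,0,20,0,0,0,0,0,0,15,0,0,0,0,0,0,12,0,0,0,0,0,0,12,0,0,0,0,0,0,0,0,0,0,0,0,-5,0,0,0,0,0,0,-5,0,0,0,0,0,0,0,0,0,0,0,0])

```text
time_s: 3.9
position: [0.4692, -0.2981, 0.2012]
tcp_rot: [0.998, -0.07, 0.0, 0.0]
force: [0.7, -0.1, 0.7]
opening: 0.0428
```

Run:
```python
from h import *
s=bot.read_state();p=s["position"]
O=np.array([.530,.1315]);ey=np.array([.139,.9903]);ex=np.array([.9903,-.139])
print("local",(p[:2]-O)@ex,(p[:2]-O)@ey)
im=bot.snapshot("scene");cv2.imwrite("pics/s2.png",cv2.resize(im[170:290,210:370],None,fx=4.5,fy=4.5,interpolation=cv2.INTER_CUBIC))
```

```text
local -0.0005404297509038651 -0.433862314651888
```

View pics/s2.png

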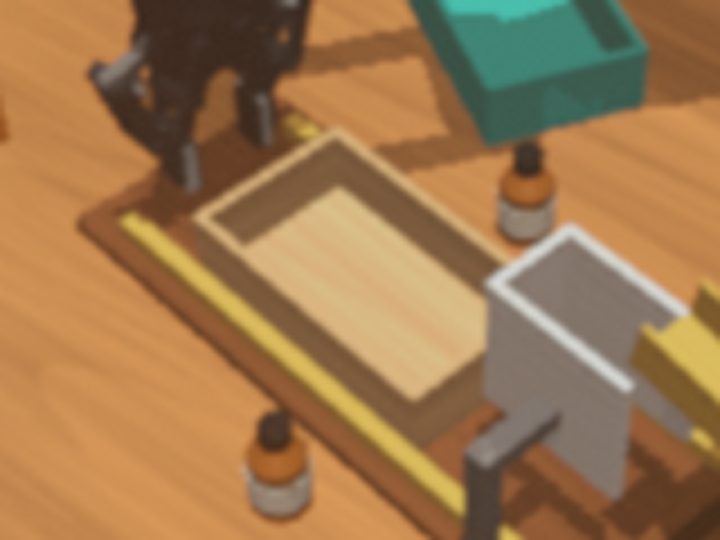

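The fingertips are inside the lane and below the rim behind the tray, with no contact. Pushing now.

Request:
play_rows(motion=[0,-8,0,0,0,0,0,0,-8,0,0,0,0,0,0,-6,0,0,0,0,0,0,-6,0,0,0,0,0,0,-8,0,0,0,0,0,0,-10,0,0,0,0,0,0,-10,0,0,0,0,0,0,-10,0,0,0,0,0,0,-10,0,0,0,0,0,0,-8,0,0,0,0,0])

```text
time_s: 5.2
position: [0.4807, -0.2147, 0.2007]
tcp_rot: [0.998, -0.07, 0.0, 0.0]
force: [-0.2, -2.5, -0.5]
opening: 0.0427
```

Request:
play_rows(motion=[0,-8,0,0,0,0,0,0,-8,0,0,0,0,0,0,-8,0,0,0,0,0,0,-6,0,0,0,0,0,0,-6,0,0,0,0,0,0,-5,0,0,0,0,0,0,-4,0,0,0,0,0,0,-4,0,0,0,0,0,0,-3,0,0,0,0,0,0,0,0,0,0,0,0])

```text
time_s: 6.45
position: [0.488, -0.1635, 0.2007]
tcp_rot: [0.998, -0.07, 0.0, -0.0]
force: [-0.9, -1.5, 0.4]
opening: 0.0428
```

Request:
play_rows(motion=[0,-3,0,0,0,0,0,0,-3,0,0,0,0,0,0,-2,0,0,0,0,0,0,-2,0,0,0,0,0,0,-1,0,0,0,0,0,0,-1,0,0,0,0,0,0,-1,0,0,0,0,0,0,0,0,0,0,0,0,0,0,0,0,0,0,0,0,0,0,0,0,0,0])

```text
time_s: 7.7
position: [0.4897, -0.1509, 0.2007]
tcp_rot: [0.998, -0.07, 0.0, -0.0]
force: [0.1, -2.3, 1.0]
opening: 0.0426
```

Run:
```python
from h import *
s=bot.read_state();p=s["position"];print(s["force"])
O=np.array([.530,.1315]);ey=np.array([.139,.9903]);ex=np.array([.9903,-.139])
print("local",(p[:2]-O)@ex,(p[:2]-O)@ey)
im=bot.snapshot("scene");cv2.imwrite("pics/s3.png",cv2.resize(im[190:320,230:400],None,fx=4.5,fy=4.5,interpolation=cv2.INTER_CUBIC))
```

```text
[ 0.12302327 -2.29053053  0.95266591]
local -0.0006228051175823487 -0.2852469932152337
```

View pics/s3.png

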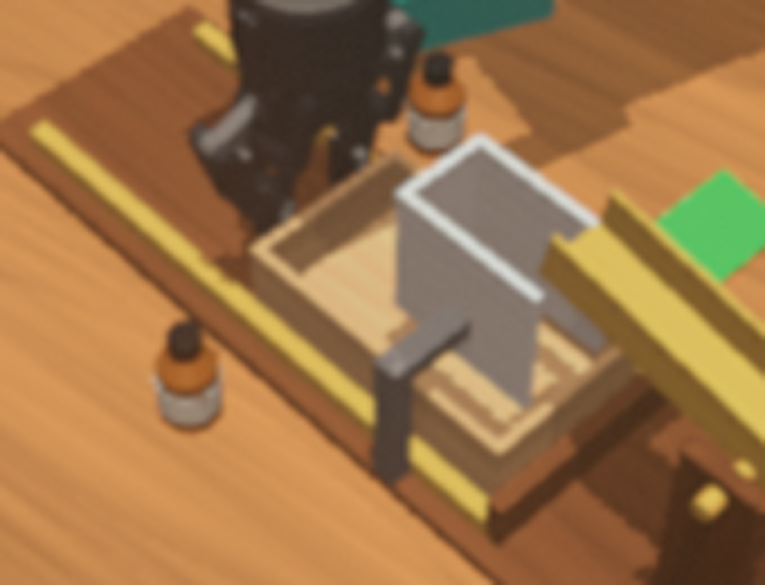

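The tray moves straight and a few mm remain before the stop bar. I'll push on in 1 mm steps until the force rises.

Request:
play_rows(motion=[0,-1,0,0,0,0,0,0,-1,0,0,0,0,0,0,-1,0,0,0,0,0,0,-1,0,0,0,0,0,0,-1,0,0,0,0,0,0,0,0,0,0,0,0,0,0,0,0,0,0,0,0,0,0,0,0,0,0,0,0,0,0,0,0,0,0,0,0,0,0,0,0])

```text
time_s: 9.0
position: [0.4905, -0.1459, 0.2007]
tcp_rot: [0.998, -0.07, 0.0, -0.0]
force: [-0.5, -1.2, 1.1]
opening: 0.0426
```

Request:
play_rows(motion=[0,-1,0,0,0,0,0,0,0,0,0,0,0,0,0,-1,0,0,0,0,0,0,0,0,0,0,0,0,0,-1,0,0,0,0,0,0,0,0,0,0,0,0,0,0,0,0,0,0,0,0,0,0,0,0,0,0,0,0,0,0,0,0,0,0,0,0,0,0,0,0])

```text
time_s: 10.25
position: [0.4907, -0.1439, 0.2008]
tcp_rot: [0.998, -0.07, -0.0, 0.001]
force: [-1.4, -5.4, 0.0]
opening: 0.0424
```

Request:
play_rows(motion=[0,-1,0,0,0,0,0,0,0,0,0,0,0,0,0,-1,0,0,0,0,0,0,0,0,0,0,0,0,0,0,0,0,0,0,0,0,0,0,0,0,0,0,0,0,0,0,0,0,0,0,0,0,0,0,0,0,0,0,0,0,0,0,0,0,0,0,0,0,0,0])

```text
time_s: 11.5
position: [0.4906, -0.1432, 0.2008]
tcp_rot: [0.998, -0.07, -0.001, 0.003]
force: [-3.3, -10.4, 0.8]
opening: 0.0424
```

The tray is against the stop: force rose to 10 N with no further travel. Backing off, lifting and shutting the fingers.

Request:
play_rows(motion=[0,6,0,0,0,0,0,0,12,0,0,0,0,0,0,15,0,0,0,0,0,0,12,0,0,0,0,0,0,0,-30,0,0,0,0,0,0,-40,0,0,0,1,0,0,-40,0,0,0,1,0,0,-40,0,0,0,1,0,0,-40,0,0,0,1,0,0,0,0,0,0,1])

```text
time_s: 12.75
position: [0.4852, -0.1864, 0.3953]
tcp_rot: [0.998, -0.07, 0.004, 0.002]
force: [-0.6, -0.3, -0.6]
opening: 0.0001
```

Run:
```python
from h import *
s=bot.read_state();p=s["position"];print(p,s["force"],s["opening"])
O=np.array([.530,.1315]);ey=np.array([.139,.9903]);ex=np.array([.9903,-.139])
print("local",(p[:2]-O)@ex,(p[:2]-O)@ey)
im=bot.snapshot("top");cv2.imwrite("pics/t1.png",cv2.resize(im[170:305,225:430],None,fx=3.9,fy=3.9,interpolation=cv2.INTER_CUBIC))
```

```text
[ 0.48524063 -0.18638062  0.39530748] [-0.59982947 -0.25362769 -0.62278077] 0.00013995896688845662
local -0.0001398020977351122 -0.3210187297367385
```

View pics/t1.png

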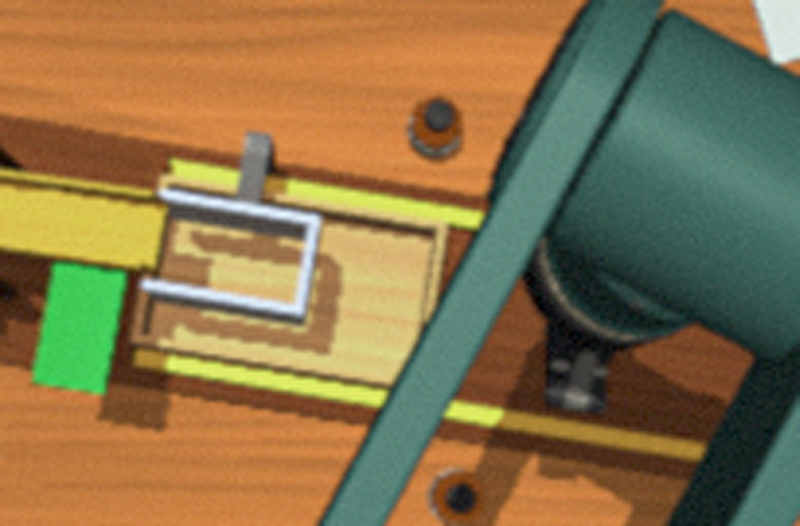

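The top view shows the tray shifted about 125 mm, up against the stop, with the tab still up at crop (80,328). Moving over the tab.

Request:
play_rows(motion=[-10,-40,0,0,0,0,1,-10,-40,0,0,0,0,1,-10,-40,0,0,0,0,1,-10,-40,0,0,0,0,1,-10,-40,0,0,0,0,1,-10,-36,0,0,0,0,1,0,0,0,0,0,0,1,0,0,15,0,0,0,1,0,0,15,0,0,0,1,0,0,0,0,0,0,1])

```text
time_s: 14.05
position: [0.458, 0.0556, 0.3578]
tcp_rot: [0.997, -0.071, -0.003, 0.0]
force: [-0.3, -0.0, 0.4]
opening: 0.0003
```

Run:
```python
from h import *
s=bot.read_state();p=s["position"];print(p,s["tcp_rot"],s["force"])
O=np.array([.530,.1315]);ey=np.array([.139,.9903]);ex=np.array([.9903,-.139])
print("local",(p[:2]-O)@ex,(p[:2]-O)@ey)
im=bot.snapshot("scene");cv2.imwrite("pics/s4.png",cv2.resize(im[170:320,310:510],None,fx=4,fy=4,interpolation=cv2.INTER_CUBIC))
w=O-.06*ex-.085*ey;q=proj("scene",[*w,.147]);print("tab px in crop",(q-[310,170])*4, "tip px",(proj("scene",[p[0],p[1],p[2]-.173])-[310,170])*4)
```

```text
[0.45798451 0.05557488 0.35783524] [ 9.97484926e-01 -7.08286805e-02 -2.66156165e-03  1.93540137e-04] [-0.3178455  -0.04130685  0.43030146]
local -0.06076335293274574 -0.08519879949036127
tab px in crop [313.85458454 268.38997828] tip px [325.20166353 215.121109  ]
```

View pics/s4.png

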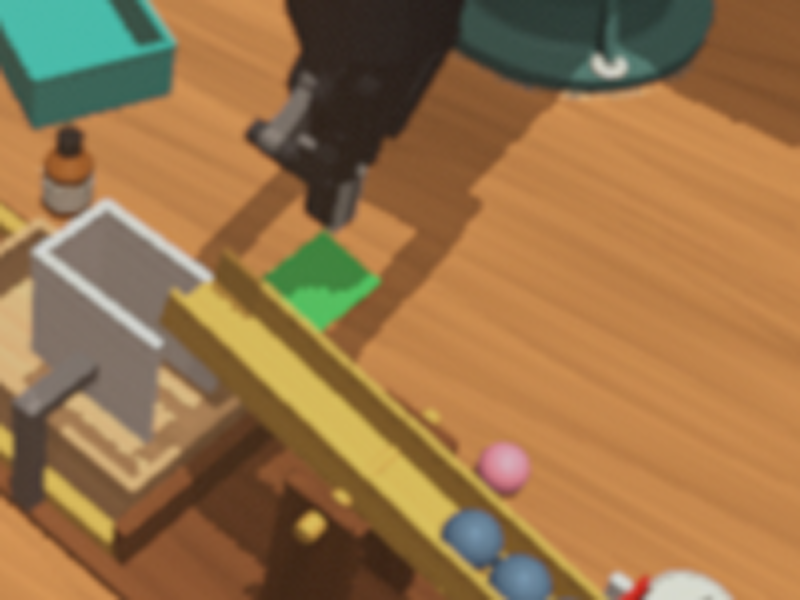

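The fingertips stand 38 mm above the tab, where predicted. Pressing down steadily.

Request:
play_rows(motion=[0,0,12,0,0,0,1,0,0,12,0,0,0,1,0,0,6,0,0,0,1,0,0,5,0,0,0,1,0,0,5,0,0,0,1,0,0,6,0,0,0,1,0,0,6,0,0,0,1,0,0,6,0,0,0,1,0,0,6,0,0,0,1,0,0,5,0,0,0,1])

```text
time_s: 15.35
position: [0.4584, 0.0566, 0.2912]
tcp_rot: [0.998, -0.07, -0.0, -0.0]
force: [-0.0, 0.4, 1.3]
opening: -0.0001
```

Request:
play_rows(motion=[0,0,2,0,0,0,1,0,0,2,0,0,0,1,0,0,1,0,0,0,1,0,0,1,0,0,0,1,0,0,0,0,0,0,1,0,0,0,0,0,0,1,0,0,0,0,0,0,1,0,0,0,0,0,0,1,0,0,0,0,0,0,1,0,0,0,0,0,0,1])

```text
time_s: 16.6
position: [0.4583, 0.0565, 0.2871]
tcp_rot: [0.998, -0.07, 0.0, -0.0]
force: [-3.6, 0.9, 7.5]
opening: -0.0002
```

Run:
```python
from h import *
s=bot.read_state();print(s["position"],s["force"])
im=bot.snapshot("scene");cv2.imwrite("pics/s5.png",cv2.resize(im[170:370,240:510],None,fx=2.9,fy=2.9,interpolation=cv2.INTER_CUBIC))
```

```text
[0.45830812 0.05646889 0.28705745] [-3.56521849  0.89158237  7.50583424]
```

View pics/s5.png

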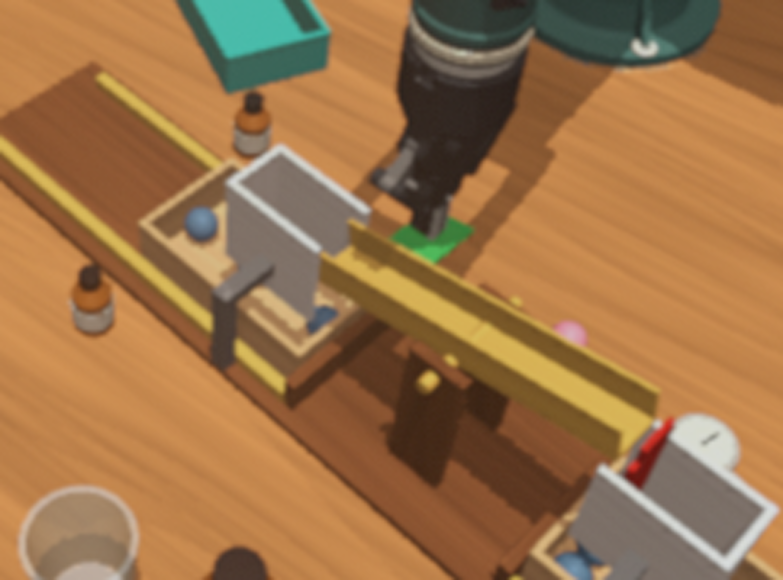

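The gate is over (tip at 114 mm, force 7.5 N at the stop). The channel is empty and balls show in the tray at crop (202,222) and (322,318). Lifting off.

Request:
play_rows(motion=[0,0,-4,0,0,0,1,0,0,-10,0,0,0,1,0,0,-20,0,0,0,1,0,0,-30,0,0,0,1,0,0,-40,0,0,0,1,-40,0,0,0,0,0,1,-40,0,0,0,0,0,1,-40,0,0,0,0,0,1,0,0,0,0,0,0,1,0,0,0,0,0,0,1])

```text
time_s: 17.9
position: [0.3399, 0.0731, 0.3902]
tcp_rot: [0.998, -0.07, 0.001, -0.0]
force: [-0.7, -0.5, -0.2]
opening: -0.0002
```

Run:
```python
from h import *
s=bot.read_state();print(s["position"],s["force"])
a=bot.snapshot("scene");b=bot.snapshot("top")
a=cv2.resize(a[170:370,210:510],None,fx=2,fy=2,interpolation=cv2.INTER_CUBIC);b=cv2.resize(b[165:300,205:430],(600,360),interpolation=cv2.INTER_CUBIC)
cv2.imwrite("pics/s6.png",cv2.resize(np.vstack([a[:,:600],b]),(474,600)))
cv2.imwrite("pics/s6.png",cv2.resize(np.vstack([a,b]),(474,600)))
```

```text
[0.33988555 0.07312137 0.390228  ] [-0.69396783 -0.54156252 -0.22295138]
```

View pics/s6.png

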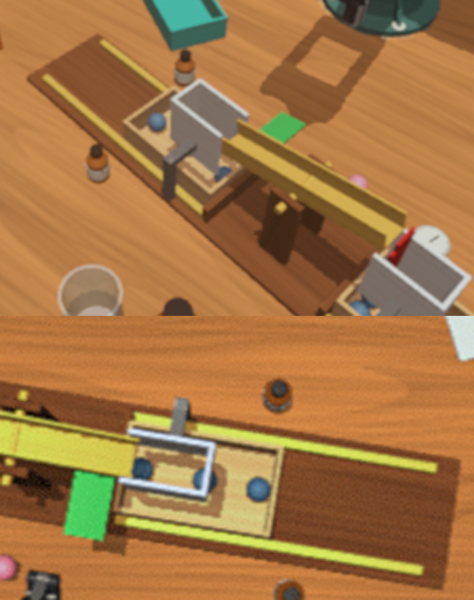

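The gate stays over, and all three balls lie in the tray (top half: (142,468), (204,480), (258,489)). The robot is clear of everything, so I'm handing in.

```bash
python3 -c "
from bench import bot
print(bot.close_job())"
```

```text
the job is handed in; nothing more can be done
None
```

The tray is home under the open chute, the gate is rocked over, and all three blue balls are in the tray. I handed the job in at about 18 s of the 51 s allowed; the interface reports no verdict.

- **Tray:** I pushed it about 125 mm along the lane until it met the stop bar, where the force rose to about 10 N and travel ended. The picture taken after backing off shows it straight in the lane and up against the stop. I did not compute its final position beyond that.
- **Gate:** I pressed the green tab down to about 114 mm, where the force reached 7.5 N at the stop. The gate stayed over after I lifted off.
- **Last checks:** The final pictures show all three balls in the tray, apparently at rest. I judged them to be on the tray floor by eye. The arm is raised clear of the stand and the wrist force is about zero.
- **Bystanders:** Those in the pictures, including both vials and the stopwatch, look unmoved. I did not measure them again, and the last crops leave out some of the others.

The two estimates of the stand's origin, from the rails and from the board's end, differed by about 4 mm along y. I relied on contact with the stop bar for the tray's final position, and no check failed.

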